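Jog the new roller-shutter control in its carton

ROBOT

A 6-joint arm with a two-finger parallel gripper is mounted at the origin on the work surface. World frame = base frame: x ahead of the robot, y to its left, z up, the work surface at z = 0. Lengths are in m, angles in rad, forces in N, time in s.
With the tool pointing down it reaches from about 0.4 to 0.825 m from the base axis. Payload 7 kg.
Tool frame: the origin (TCP) lies at the very end of the fingers, on their centre line; the grasp point (between the pads) lies 19 mm behind it; z points along the fingers, y is the direction in which the jaws open and shut (so a half turn about z gives the same grasp; the last joint's range is limited). The gripper opens to 88 mm and grips with 3 to 60 N. Pads are 19 mm wide; open, the fingers measure 130 mm over their backs; the gripper's body (78 mm by 193 mm) begins 47 mm behind the grasp point.
Start: joints at [1.419, 0.359, 0.012, 0, -1.224, -0.288], TCP at [0.287, 0.611, 0.198] pointing down, gripper open.
Joint ranges: [-3.07, 3.07], [-1.43, 2.12], [-1.02, 1.25], [-3.03, 1.67], [-3.05, -0], [-3.03, 3.03]. Speed limits (rad/s): [2.39, 2.39, 3.01, 3.14, 3.14, 3.14].

INTERFACE

Orientations are given as a unit quaternion [w, x, y, z].
In Python, from cell import arm gives the robot as it stands.
- The arm moves only by the shell command python3 -m crank 'ROWS' [FORCE]. ROWS is JSON, a list of rows, each a list of 5 numbers: the closure in counts, from 0 (fully open) to 255 (shut), then the shift along the tool's x, y, z in mm, then the turn about the tool's z in degrees. In form: [[fingers, x, y, z, yaw], ...]. A call has 1 to 8 rows; each row shifts and turns the commanded pose from where the row before left it, along the tool's axes as they then stand; what a row does not reach is not made up. A row lasts 1/10 s, in which the tool goes at most 50 mm and 8.59 degrees, less where a joint would pass 70% of its speed; a pose out of reach is approached as far as the arm can. A call with a gripper value outside its range is refused whole. The fingers move at their own pace and stop on an object; FORCE is the grip in N (left out, the last holds). Time passes only in rows, so rows that do not move let the fingers close. It gives the time, the measured TCP pose, the force and the opening at its end, in the units of the state.
- arm.get_obs(): the state, without advancing time (a new reading comes with each control period).
- arm.snapshot(name): name is "scene" or "top" or "wrist"; returns (picture, depth): 480x640x3 uint8, red, green, blue; 480x640 float32, m along the optical axis (not along the pixel's ray), 0 where there is no reading.
- arm.camera_info(name): a dict with "K" (3x3 intrinsics, pixels), "extrinsics" (4x4, takes a point from camera to world coordinates); the wrist camera has in their place "mount" (4x4, takes a point from camera to tool coordinates, whose origin is the TCP and whose axes are the flange's). Camera axes: x right, y down, z forward; pixel columns grow to the right and rows downward; lengths in m; the calibration is good to about 2 mm. A picture is of the moment at which its call begins: read the wrist's pose just before it. camera_info takes no time and is no camera call.
- arm.finish_job(): hands the job in, once; it reports no verdict.
The state is a dict: "clock": time; "q": joint angles; "joint_velocities": joint speeds; "joint_torque": joint torques, N m; "eef_pos": TCP position; "orientation": TCP orientation; "force": force on the tool from outside, world axes, zero at the start; "ft_torque": the same for the moment, N m; "gripper_width": finger opening in m.
Only numpy, scipy, OpenCV 4.12 (cv2) and the standard library are available. Lean on these libraries where they do the work, as an engineer would, in place of code of your own. Each camera call takes 0.05 s, during which the arm holds its last target.

TASK

The new radio control for the house's roller shutter is still in its carton. Fold the carton's two flaps out, well past upright, so that the switches are free; then push the flat paddle lever well over to the left (the robot's left, towards the left flap), hold it there for at least a second, and let it spring back to the middle. Never push the paddle to the right (that lowers the shutter), and leave the ball-ended lever, the mosquito racket, the ashtray and the phone stand alone.

Things in the scene. Friction and masses are not known exactly. Their poses are not given: they have to be found in the camera images.
- carton: Open-topped brown cardboard carton, fixed to the top, 200 (x) x 140 (y) x 80 (z) mm, walls 4 mm; origin at the centre of its underside. Its y axis points to the left flap, x away from the robot at yaw 0 (yaw stays within 0.45 rad). Two short end flaps already hang down outside its x ends, as look only
- flap_left_hinge (a point): middle of the left flap's crease: top edge of the carton's +y wall, 80 mm above the work surface
- flap_right_hinge (a point): middle of the right flap's crease: top edge of the carton's -y wall, 80 mm above the work surface
- flap_left (a joint): left flap, a 196 (along x) x 60 x 4 mm cardboard panel on the +y crease. 0 = lying level over the opening, 1.57 = upright, 3.14 = level outside, stop at 4.4; starts between 0.9 and 1.25. Stays where it is left (a push under 1 N at its edge moves it). Reach in between the two flaps, push the inner side of its free edge outwards and a little upwards (a purely sideways push can rub and jam) to about upright, then on outwards low over the crease
- flap_right (a joint): right flap, the same on the -y crease, same values
- paddle_unit: switch unit with the paddle lever: white block 80 (x) x 72 (y) x 36 (z) mm, held in the carton, standing on its floor 4 mm above the work surface; origin at the centre of its underside, y axis to the left within 0.05 rad of the carton's. It lies in the near or the far half of the carton, the ball unit in the other, their centres about 96 mm apart along the carton's x
- paddle (a joint): black flat paddle lever of the paddle unit, 24 mm wide (x), 6 mm thick (y), reaching 55 mm above its pivot, which runs along the unit's x at the middle of the unit's top (36 mm above its underside). 0 = upright (rest), positive = leaning left (+y), stops at +-0.6 rad; well over means more than 0.35. A spring of 0.2 N m per rad brings it back to 0
- paddle_tip (a point): middle of the paddle's top edge, about 95 mm above the work surface when upright
- ball_unit: switch unit with the ball lever: the same white block, same frame
- ball (a joint): ball lever of the ball unit: black 6 mm stem with a 16 mm ball at its top, same pivot, height, spring and sign as the paddle. To be left alone
- ball_tip (a point): top of the ball of the ball lever, about 95 mm above the work surface when upright
- racket: blue plastic mosquito racket lying flat, 490 x 202 mm, 28 mm high at the grip, loose; origin on its underside just below the head, x towards the head, its end 259 mm ahead and the butt 230 mm behind
- ashtray: round green glass ashtray, 120 mm wide, 36 mm high, loose; origin at the centre of its underside
- phone_stand: folded aluminium phone stand lying flat, 100 x 75 x 26 mm, loose; origin at the centre of its underside

How it is judged:
On the way, in this order (a step that is already met when the one before it is completed fails the run):
1. both flaps are folded out past upright (each over 1.8 rad) (value of joint each of flap_left, flap_right above 1.8 rad), for 0.2 s.
2. the paddle is held over to the left (over 0.35 rad) for 0.8 s (value of joint paddle above 0.35 rad), for 0.8 s.
At the end, for the whole second after the job is handed in: Both flaps stay folded out (each over 1.8 rad) and both levers stand released in the middle (within 0.08 rad of upright), after the paddle was held over to the left (over 0.35 rad) for 0.8 s with the flaps already open (all of step 1 and value of joint paddle between -0.08 and 0.08 rad and value of joint ball between -0.08 and 0.08 rad); the robot touches nothing.
It fails at once if the paddle is pushed to the right (beyond 0.2 rad) (value of joint paddle below -0.2 rad).
It fails at once if the ball lever is worked (beyond 0.2 rad either way) (value of joint ball above 0.2 rad or value of joint ball below -0.2 rad).
It fails at once if the racket, ashtray or phone stand is moved by more than 20 mm (distance of any of racket, ashtray, phone_stand from where it was at the start of the episode above 0.02 m).
It also fails if it takes over 48 s, if anything falls off the work surface, if the arm or the gripper's body presses on something with over 40 N, if the wrist force passes 120 N, or if a joint passes its speed limit or range.

## Working session

There is one attempt and no reset: what is moved stays moved. The work goes in short steps, Python scripts to look and compute and a shell command to move; the robot and the scene stay as the last step left them, time stands still between calls to the robot, and variables do not carry over. Pictures are saved under pics/ and viewed, and the job is handed in when it is done.

```bash
ls; mkdir -p pics; python3 - <<'E'
from cell import arm
import cv2,numpy as np
o=arm.get_obs();print(o)
for n in("scene","top"):
    p,d=arm.snapshot(n);cv2.imwrite(f"pics/{n}0.png",p[...,::-1]);np.savez(f"pics/{n}0.npz",p=p,d=d)
    print(n,arm.camera_info(n))
print(arm.camera_info("wrist"))
E
```

```text
pics
{'clock': 0.0, 'q': array([ 1.41907604e+00,  3.59385825e-01,  1.10650891e-02, -3.43951536e-04,
       -1.22409242e+00, -2.88049793e-01]), 'joint_velocities': array([-6.82834245e-04, -2.06933028e-04, -6.32076756e-04, -1.94129821e-03,
        3.03244098e-05, -1.72918277e-03]), 'joint_torque': array([ 1.22465586e-03, -5.82714951e+01,  2.93045801e+01,  6.99667364e+00,
        6.97305237e-03, -1.60160885e-04]), 'eef_pos': array([0.28720247, 0.61026498, 0.19712724]), 'orientation': array([ 8.17548857e-04,  9.75909423e-01, -2.18174516e-01, -1.06257435e-04]), 'force': array([-0.40709503,  0.19651681, -1.60986724]), 'ft_torque': array([-0.04671795,  0.01504438,  0.02148252]), 'gripper_width': 0.08761565162000545}
scene {'K': array([[497.32593588,   0.        , 315.17913609],
       [  0.        , 497.32593588, 236.4252775 ],
       [  0.        ,   0.        ,   1.        ]]), 'extrinsics': array([[ 0.39297515,  0.59910619, -0.69759752,  1.52466777],
       [ 0.91954098, -0.2528443 ,  0.30085568, -0.49074767],
       [ 0.00386094, -0.75969832, -0.65026422,  1.02633309],
       [ 0.      
[... 378 characters left out ...]
3.66922296e-02],
       [ 1.99412177e-04, -7.74866278e-02, -9.96993371e-01,
         1.29395059e+00],
       [ 0.00000000e+00,  0.00000000e+00,  0.00000000e+00,
         1.00000000e+00]])}
{'K': array([[376.78193842,   0.        , 328.51165092],
       [  0.        , 376.78193842, 248.02084379],
       [  0.        ,   0.        ,   1.        ]]), 'mount': array([[ 1.50462704e-04, -9.67953906e-01, -2.51127883e-01,
         6.81409125e-02],
       [ 9.99999953e-01,  2.12907961e-04, -2.21490320e-04,
         6.13853164e-05],
       [ 2.67859546e-04, -2.51127838e-01,  9.67953892e-01,
        -1.86285032e-01],
       [ 0.00000000e+00,  0.00000000e+00,  0.00000000e+00,
         1.00000000e+00]])}
```

View pics/scene0.png

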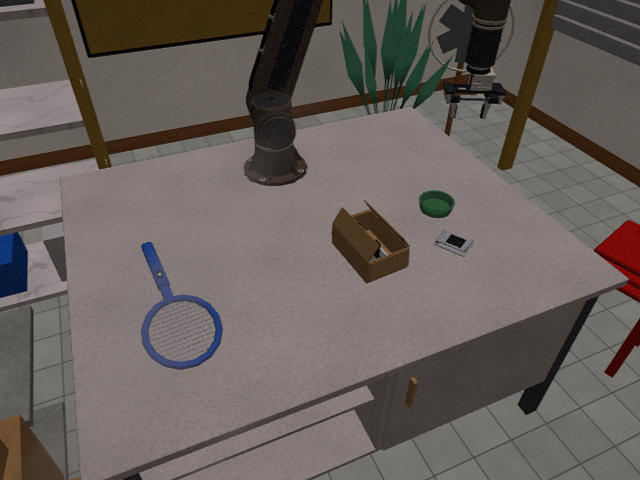

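View pics/top0.png

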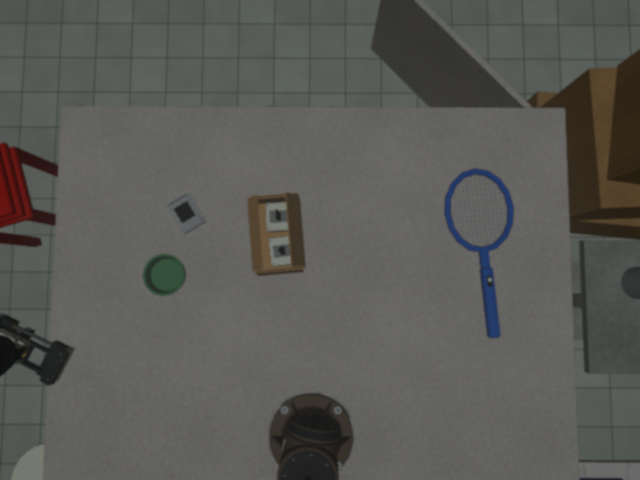

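The top view shows the carton at about px (275,234), with the ashtray (165,274) and phone stand (185,213) on its left and the racket well to the right. Next I'll zoom in and measure it.

```bash
cat > h.py <<'E'
import numpy as np,cv2
from cell import arm
def world(n,d,R=None,info=None):
    i=info or arm.camera_info(n);K=i["K"];E=i["extrinsics"] if R is None else R
    v,u=np.mgrid[0:480,0:640]
    P=np.stack([(u-K[0,2])/K[0,0]*d,(v-K[1,2])/K[1,1]*d,d,np.ones_like(d)],-1)
    return (P@E.T)[...,:3]
E
python3 - <<'E'
from h import *
z=np.load("pics/top0.npz");W=world("top",z['d'])
a=cv2.resize(z['p'][170:300,130:330,::-1],None,fx=4,fy=4,interpolation=cv2.INTER_CUBIC);cv2.imwrite("pics/topz.png",np.clip(a*1.6,0,255))
z2=np.load("pics/scene0.npz");a=cv2.resize(z2['p'][190:290,320:480,::-1],None,fx=5,fy=5,interpolation=cv2.INTER_CUBIC);cv2.imwrite("pics/scz.png",np.clip(a*1.6,0,255))
print(W[270:300:10,300:400:30].round(3).tolist())
# box corners from height
for nm,Wn,sl in(("top",W,np.s_[170:300,235:320]),("scene",world("scene",z2['d']),np.s_[190:290,320:420])):
    Q=Wn[sl].reshape(-1,3);m=(Q[:,2]>.03)&(Q[:,2]<.2);Q=Q[m];print(nm,len(Q),Q.min(0),Q.max(0))
    (c,s,an)=cv2.minAreaRect(Q[:,:2].astype(np.float32)*1000);print(c,s,an)
# rows profile
for v in range(185,285,4):
    print(v,' '.join('%d'%(1000*W[v,u,2]) for u in range(244,310,3)))
E
```

```text
[[[0.462, 0.029, 0.057], [0.464, -0.055, -0.004], [0.464, -0.142, -0.002], [0.465, -0.228, 0.003]], [[0.435, 0.031, 0.0], [0.435, -0.055, -0.002], [0.436, -0.141, 0.005], [0.436, -0.228, -0.002]], [[0.406, 0.031, 0.002], [0.406, -0.055, -0.006], [0.407, -0.141, 0.003], [0.407, -0.227, 0.002]]]
top 3427 [0.44832947 0.01646862 0.03006818] [0.67666483 0.17418343 0.13711653]
(563.4954833984375, 95.48387908935547) (221.58953857421875, 143.54061889648438) 4.934760570526123
scene 3255 [0.4093559  0.0167873  0.03006309] [0.68458799 0.37264062 0.13614226]
(552.0308227539062, 205.27536010742188) (232.28392028808594, 373.5146789550781) 8.569866180419922
185 0 1 -1 -5 -4 -2 -1 0 -5 2 0 -1 0 -4 -1 3 -3 -2 -3 1 -2 0
189 -4 0 5 1 0 -3 0 2 -1 -1 -1 0 -6 0 1 1 0 -4 -3 -3 2 -2
193 6 2 2 0 -2 -1 -3 0 -2 2 1 0 1 77 125 121 108 76 0 -3 -2 -2
197 -2 1 101 118 131 76 82 78 79 79 82 75 72 71 135 119 103 96 87 2 -2 0
201 0 82 99 116 134 40 35 31 28 26 21 11 17 8 132 119 106 98 84 0 2 3
205 1 84 96 115 131 1 7 32 42 34 43 35 42 36 129 118 109 98 83 -1 0 0
209 0 2 94 111 125 3 1 -2 40 43 42 42 39 41 130 122 11
[... 648 characters left out ...]
 0 0 93 112 124 1 0 3 37 41 38 95 88 42 127 128 110 98 91 0 2
253 -1 1 1 95 111 129 3 4 2 41 44 40 38 46 38 37 126 112 102 89 -2 -4
257 -2 0 2 93 108 127 4 5 2 36 41 40 37 39 41 43 127 114 104 90 16 2
261 0 -1 0 90 109 122 4 1 5 38 38 41 39 44 40 38 126 112 105 94 80 0
265 2 0 -1 89 109 122 131 5 4 6 36 39 27 0 6 2 130 117 108 89 83 0
269 3 7 0 91 106 76 80 81 82 80 57 35 12 5 81 82 78 80 79 72 0 -1
273 -3 0 3 -1 69 68 60 59 45 49 37 41 34 30 23 -1 -5 2 1 0 7 -2
277 -4 -1 1 -1 -1 0 -3 1 2 -2 1 -4 -3 0 1 0 0 -3 -1 3 4 0
281 -3 -4 1 3 2 2 -2 0 -3 0 4 -2 3 -2 -2 -2 0 -2 3 2 -1 1[ WARN:0@0.579] global loadsave.cpp:1063 imwrite_ Unsupported depth image for selected encoder is fallbacked to CV_8U.
```

View pics/topz.png

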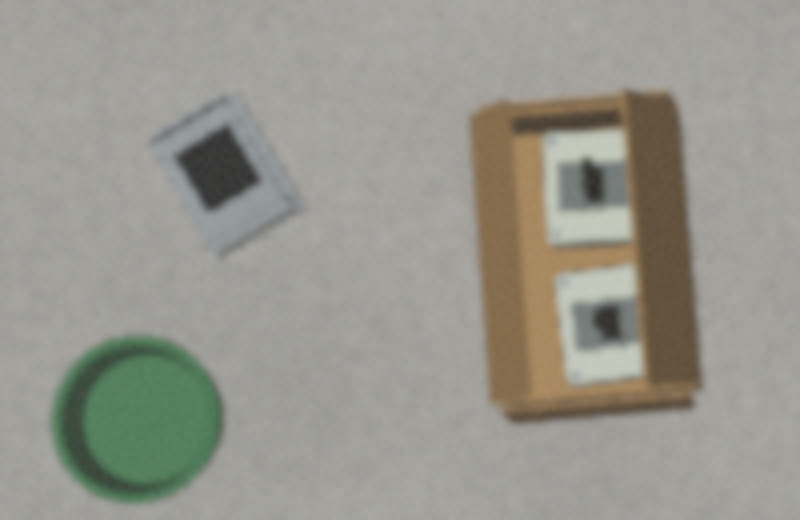

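View pics/scz.png

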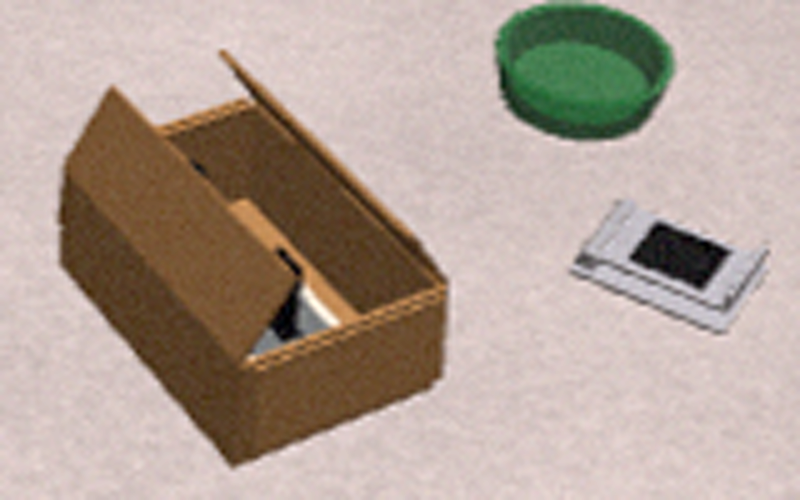

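```bash
python3 - <<'E'
from h import *
z=np.load("pics/top0.npz");W=world("top",z['d'])
def fl(c0,c1):
    Q=W[198:267,c0:c1].reshape(-1,3);Q=Q[(Q[:,2]>.088)&(Q[:,2]<.15)]
    for _ in range(4):
        A=np.c_[Q[:,0],Q[:,2]-.08,np.ones(len(Q))];s=np.linalg.lstsq(A,Q[:,1],rcond=None)[0];r=Q[:,1]-A@s;Q=Q[abs(r)<.006]
    print(len(Q),s,"zmax",np.percentile(Q[:,2],[98]), "y range",Q[:,1].min(),Q[:,1].max());return s
l=fl(244,264);r=fl(283,309)
for s in(l,r):print("yaw",np.arctan(-0+s[0]),"fold",np.arctan2(1,abs(s[1])))
# near/far rim
Q=W[190:280,262:280].reshape(-1,3);Q=Q[abs(Q[:,2]-.08)<.008];print(np.sort(Q[:,0]).round(3)[[0,10,-10,-1]],len(Q))
print(Q[Q[:,0]<.55].mean(0),Q[Q[:,0]>.6].mean(0))
# dark pixel positions of levers with heights, unit tops
p=z['p'].astype(int)
for v0,v1 in((200,232),(236,268)):
    sub=W[v0:v1,258:292];g=p[v0:v1,258:292].sum(-1)
    m=(g>450)&(abs(sub[...,2]-.04)<.012);print("white",sub[m].min(0),sub[m].max(0),m.sum())
    q=sub[m][:,:2].astype(np.float32)*1000;print(cv2.minAreaRect(q))
    m=(sub[...,2]>.075)&(sub[...,2]<.115)&(g<200);print("lev",np.argwhere(m)[:20].tolist(),sub[m].round(3).tolist())
E
```

```text
652 [ 0.08996751 -0.671975    0.11804149] zmax [0.13335271] y range 0.12342404999560536 0.1702294795252751
842 [ 0.09118897  0.6458975  -0.0286857 ] zmax [0.13305847] y range 0.018916904509845615 0.06591390407602535
yaw 0.08972594411668407 fold 0.9791277203022779
yaw 0.09093746083647483 fold 0.9973105244836961
[0.456 0.459 0.67  0.671] 115
[0.46358341 0.10648969 0.07935349] [0.66151785 0.10941748 0.0785413 ]Traceback (most recent call last):
  File "<stdin>", line 17, in <module>
    return umr_minimum(a, axis, None, out, keepdims, initial, where)
ValueError: zero-size array to reduction operation minimum which has no identity
```

```bash
python3 -m crank '[[255,0,0,-10,8.5],[255,0,0,-10,8.5],[255,0,0,-10,8.5],[255,0,0,-10,8.5],[255,0,0,-10,8.5],[255,0,0,0,8.5],[255,0,0,0,8.5]]' 10
```

```text
clock: 0.8
eef_pos: [0.2873, 0.6106, 0.248]
orientation: [0.0, 0.737, -0.676, -0.0]
force: [0.0, -0.4, -0.9]
gripper_width: 0.0372
```

```bash
python3 -m crank '[[255,41,-18,0,0],[255,41,-18,0,0],[255,41,-18,0,0],[255,41,-18,0,0],[255,41,-18,0,0],[255,41,-18,0,0],[255,41,-18,0,0]]'; python3 -m crank '[[255,41,-18,0,0],[255,41,-18,0,0],[255,41,-18,0,0],[255,41,-18,0,0],[255,41,-18,0,0],[255,41,-18,0,0],[255,0,0,0,0],[255,0,0,0,0]]'
cat >> h.py <<'E'
from scipy.spatial.transform import Rotation as Ro
C=np.array([.5636,.0957]);YAW=.09
def cart(xy):
    c,s=np.cos(YAW),np.sin(YAW);d=np.asarray(xy)[...,:2]-C
    return np.stack([d[...,0]*c+d[...,1]*s,-d[...,0]*s+d[...,1]*c],-1)
def wristcap(name):
    o=arm.get_obs();q=o["orientation"];T=np.eye(4);T[:3,:3]=Ro.from_quat([q[1],q[2],q[3],q[0]]).as_matrix();T[:3,3]=o["eef_pos"]
    p,d=arm.snapshot("wrist");i=arm.camera_info("wrist");E=T@i["mount"]
    cv2.imwrite(f"pics/{name}.png",p[...,::-1]);W=world("wrist",d,E,i);np.savez(f"pics/{name}.npz",p=p,d=d,W=W)
    print("tcp",o["eef_pos"].round(4),"in carton",cart(o["eef_pos"]).round(4));return p,d,W
E
python3 -c "
from h import *
wristcap('w1')"
```

```text
clock: 1.5
eef_pos: [0.4397, 0.3348, 0.2479]
orientation: [0.0, 0.739, -0.674, -0.0]
force: [0.7, 0.7, 0.9]
gripper_width: 0.0004
clock: 2.3
eef_pos: [0.5697, 0.1004, 0.2474]
orientation: [0.001, 0.738, -0.675, -0.0]
force: [-0.1, 1.8, 0.9]
gripper_width: 0.0007
tcp [0.5697 0.1004 0.2474] in carton [0.0065 0.0041]
```

View pics/w1.png

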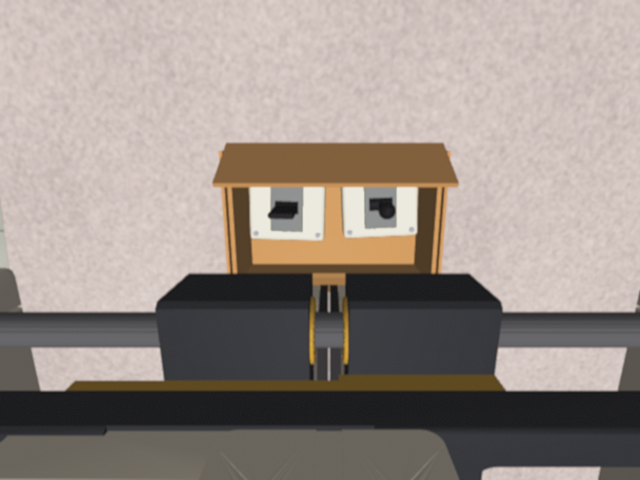

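Far unit (left in the image, lever at 283,210) is the flat paddle; the near one (387,211) has the ball. I'll compute both in the carton frame.

```bash
python3 - <<'E'
from h import *
z=np.load("pics/w1.npz");W=z['W'];p=z['p'].astype(int)
c=cart(W[...,:2])
for nm,sl in(("pad",np.s_[195:225,262:305]),("ball",np.s_[195:225,365:400])):
    m=(p[sl].sum(-1)<150)&(W[sl][...,2]>.06);q=np.c_[c[sl][m],W[sl][m][:,2]]
    t=q[q[:,2]>.085];print(nm,len(q),"all",q.min(0).round(3),q.max(0).round(3),"top",len(t),t.mean(0).round(4),t.min(0).round(3),t.max(0).round(3))
for nm,v,us in (("rim/row",215,range(222,450,6)),):print([(u,*(1000*c[v,u]).round().astype(int),int(1000*W[v,u,2])) for u in us])
print("col", [(v,*(1000*c[v,330]).round().astype(int),int(1000*W[v,330,2])) for v in range(140,275,6)])
E
```

```text
pad 229 all [ 0.039 -0.009  0.06 ] [ 0.061 -0.004  0.097] top 132 [ 0.05   -0.0071  0.0932] [ 0.04  -0.009  0.085] [ 0.061 -0.004  0.097]
ball 188 all [-0.053 -0.064  0.087] [ 0.007 -0.004  0.434] top 188 [-0.0449 -0.0117  0.0978] [-0.053 -0.064  0.087] [ 0.007 -0.004  0.434]
[(222, np.int64(131), np.int64(9), 0), (228, np.int64(107), np.int64(-2), 64), (234, np.int64(98), np.int64(-4), 76), (240, np.int64(98), np.int64(1), 50), (246, np.int64(98), np.int64(5), 23), (252, np.int64(88), np.int64(3), 39), (258, np.int64(81), np.int64(2), 41), (264, np.int64(75), np.int64(3), 39), (270, np.int64(60), np.int64(-7), 95), (276, np.int64(55), np.int64(-6), 94), (282, np.int64(49), np.int64(-7), 94), (288, np.int64(44), np.int64(-7), 95), (294, np.int64(39), np.int64(-5), 85), (300, np.int64(37), np.int64(2), 41), (306, np.int64(31), np.int64(3), 39), (312, np.int64(25), np.int64(3), 39), (318, np.int64(18), np.int64(3), 39), (324, np.int64(12), np.int64(3), 37), (330, np.int64(5), np.int64(9), 3), (336, np.int64(-2), np.int64(9), 3), (342, np.int64(-7), np.int64(3), 36), (348, np.int64(-13)
[... 829 characters left out ...]
, np.int64(-52), 108), (170, np.int64(6), np.int64(-48), 116), (176, np.int64(6), np.int64(-43), 122), (182, np.int64(6), np.int64(-39), 130), (188, np.int64(5), np.int64(-22), 2), (194, np.int64(5), np.int64(-15), 4), (200, np.int64(5), np.int64(-8), 2), (206, np.int64(5), np.int64(-2), 3), (212, np.int64(5), np.int64(5), 2), (218, np.int64(5), np.int64(12), 2), (224, np.int64(5), np.int64(19), 3), (230, np.int64(5), np.int64(27), 2), (236, np.int64(5), np.int64(33), 4), (242, np.int64(5), np.int64(41), 4), (248, np.int64(5), np.int64(48), 4), (254, np.int64(5), np.int64(55), 4), (260, np.int64(5), np.int64(63), 2), (266, np.int64(5), np.int64(67), 12), (272, np.int64(5), np.int64(68), 34)]
```

```bash
python3 -m crank '[[255,4,4,-0,0],[255,0,0,35,0],[255,0,0,35,0],[255,0,0,35,0],[255,0,0,26,0],[255,0,0,0,0]]'; python3 -m crank '[[255,10,0,0,0],[255,10,0,0,0],[255,10,0,-1,0],[255,10,0,-3,0],[255,8,0,-3,0],[255,8,0,-2,0],[255,0,0,0,0]]'; python3 -c "
from h import *
p,d=arm.snapshot('scene');cv2.imwrite('pics/s1.png',cv2.resize(p[150:310,300:480,::-1],None,fx=4,fy=3.7))
print(cart(arm.get_obs()['eef_pos']))"
```

```text
clock: 2.95
eef_pos: [0.5629, 0.0973, 0.1137]
orientation: [0.003, 0.739, -0.673, -0.001]
force: [-0.1, -0.6, -0.0]
gripper_width: 0.0003
clock: 3.65
eef_pos: [0.5715, 0.0405, 0.1267]
orientation: [-0.0, 0.739, -0.674, 0.0]
force: [-0.1, 0.7, -0.1]
gripper_width: 0.0005
[ 0.00280964 -0.05523807]
```

View pics/s1.png

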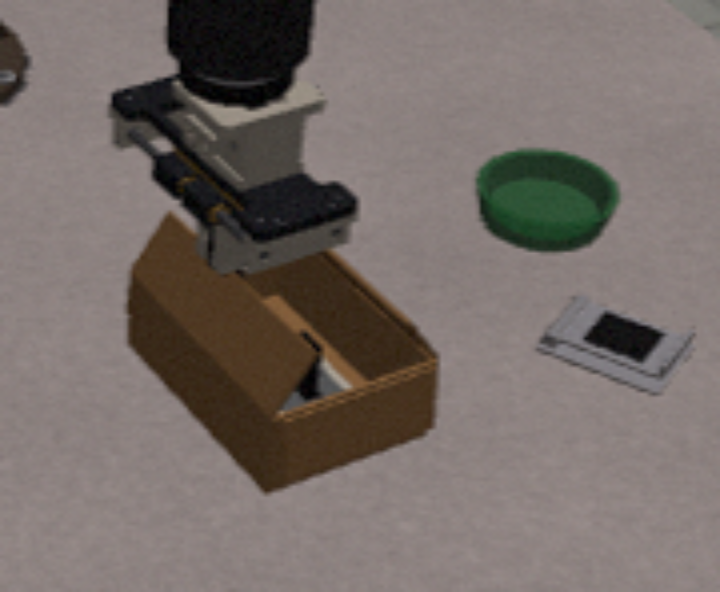

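```bash
python3 -c "
from h import *
o=arm.get_obs();i=arm.camera_info('scene');E=np.linalg.inv(i['extrinsics'])
def pr(P):
    c=(E@np.r_[P,1])[:3];u=i['K']@c/c[2];return ((u[0]-300)*4).round(),((u[1]-150)*3.7).round()
print(pr(o['eef_pos']),o['clock'],o['eef_pos'])
print(pr(o['eef_pos']+[0,0,.085]))
p,d=arm.snapshot('scene');cv2.imwrite('pics/s2.png',cv2.resize(p[150:310,300:480,::-1],None,fx=4,fy=3.7))
wristcap('w2')"
```

```text
(np.float64(217.0), np.float64(291.0)) 3.7 [0.57136299 0.04093802 0.12636792]
(np.float64(224.0), np.float64(202.0))
tcp [0.5713 0.0413 0.1262] in carton [ 0.0028 -0.0549]
```

View pics/s2.png

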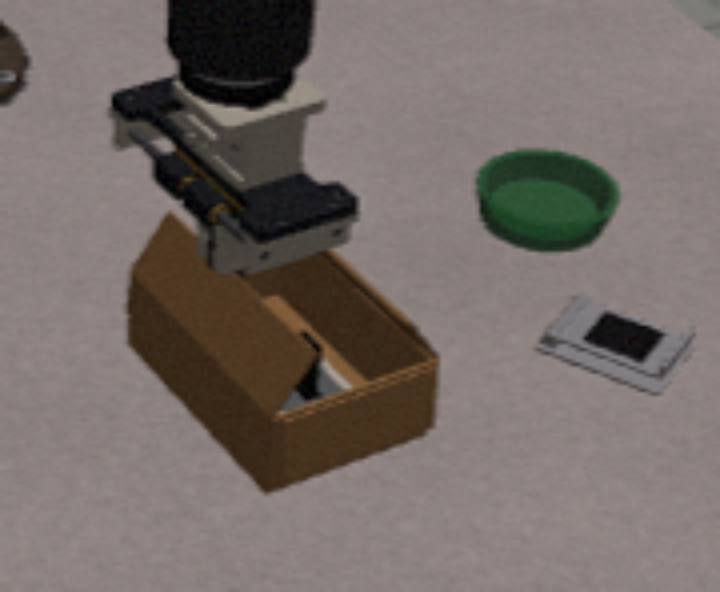

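View pics/w2.png

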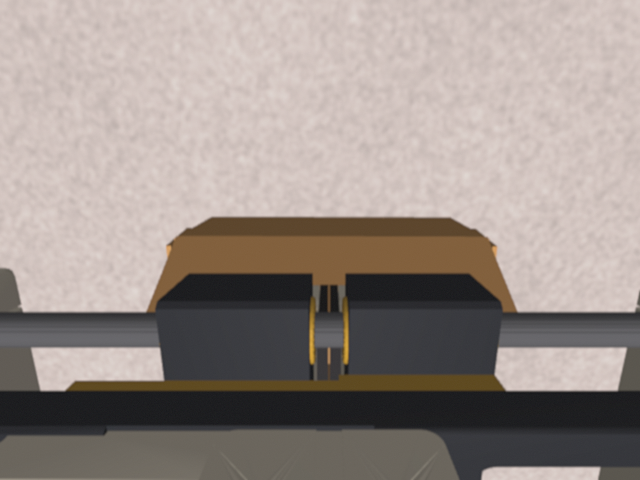

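```bash
python3 -c "
from h import *
z=np.load('pics/w2.npz');W=z['W'];c=cart(W)
for u in (250,300,329,400):print(u,[(v,*(1000*c[v,u]).round().astype(int).tolist(),int(1000*W[v,u,2])) for v in range(210,320,6)])
p,d=arm.snapshot('top');np.savez('pics/t2.npz',p=p,d=d);cv2.imwrite('pics/t2.png',cv2.resize(p[170:300,200:360,::-1],None,fx=5,fy=4.6))
"
```

```text
250 [(210, 69, -74, 0), (216, 69, -69, 0), (222, 65, -68, 23), (228, 60, -68, 46), (234, 56, -68, 66), (240, 52, -68, 83), (246, 52, -66, 89), (252, 51, -63, 92), (258, 50, -60, 96), (264, 50, -58, 100), (270, 49, -56, 104), (276, 22, -94, 227), (282, 21, -94, 231), (288, 21, -93, 233), (294, 20, -94, 238), (300, 19, -94, 242), (306, 19, -93, 243), (312, 19, -92, 243), (318, 19, -91, 243)]
300 [(210, 27, -74, -1), (216, 27, -69, 0), (222, 26, -68, 23), (228, 24, -68, 45), (234, 22, -69, 67), (240, 21, -68, 83), (246, 21, -66, 88), (252, 21, -63, 91), (258, 20, -61, 97), (264, 20, -58, 100), (270, 20, -56, 104), (276, 10, -94, 227), (282, 10, -94, 231), (288, 9, -94, 235), (294, 9, -94, 239), (300, 9, -94, 242), (306, 9, -93, 243), (312, 9, -92, 244), (318, 9, -90, 243)]
329 [(210, 3, -74, 0), (216, 3, -69, 0), (222, 3, -69, 24), (228, 3, -69, 46), (234, 3, -68, 65), (240, 3, -69, 84), (246, 3, -66, 88), (252, 3, -63, 92), (258, 3, -61, 96), (264, 3, -58, 100), (270, 3, -55, 103), (276, 3, -53, 108), (282, 3, -51, 112), (288, 3, -49, 115), (294, 3, -46, 118), (300, 3, -44, 122), (306, 3, -42, 125), (312, 3, -87, 233), (318, 3, -87, 236)]
400 [(210, -56, -74, 0), (216, -56, -69, 0), (222, -52, -68, 22), (228, -48, -69, 46), (234, -45, -68, 64), (240, -41, -68, 83), (246, -41, -66, 87), (252, -40, -63, 90), (258, -39, -61, 96), (264, -39, -58, 99), (270, -38, -56, 105), (276, -14, -94, 227), (282, -13, -94, 232), (288, -12, -93, 234), (294, -12, -94, 238), (300, -11, -94, 242), (306, -11, -94, 244), (312, -11, -92, 243), (318, -11, -91, 244)]
```

View pics/t2.png

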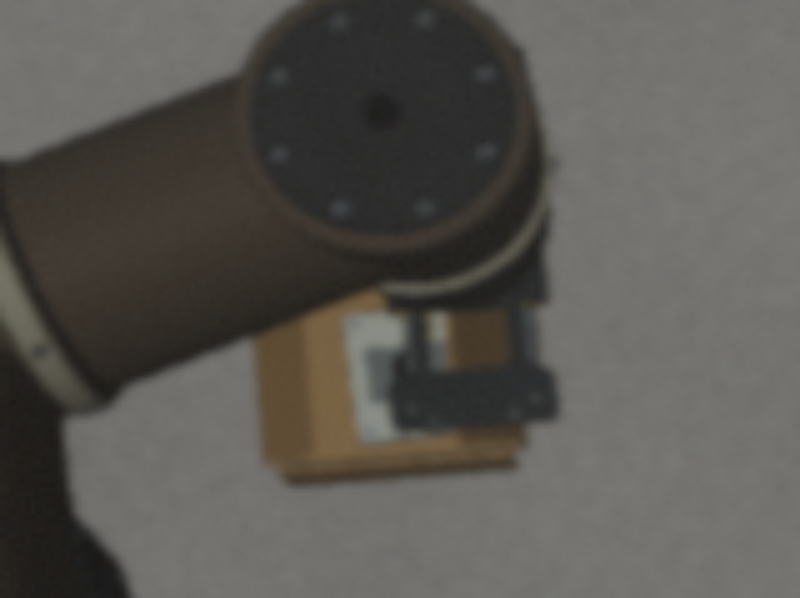

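```bash
python3 -c "
from h import *
z=np.load('pics/w2.npz');W=z['W'];c=cart(W);p=z['p']
for v in range(272,385,6):print(v,[(u,*(1000*c[v,u]).round().astype(int).tolist(),int(1000*W[v,u,2]),int(z['d'][v,u]*1000)) for u in (316,320,324,329,333,338)])
cv2.imwrite('pics/w2z.png',cv2.resize(p[220:400,260:400,::-1],None,fx=4,fy=3.3))
"
```

```text
272 [(316, 11, -55, 106, 216), (320, 8, -55, 105, 217), (324, 6, -55, 105, 217), (329, 3, -55, 106, 216), (333, 1, -55, 105, 217), (338, -2, -55, 105, 216)]
278 [(316, 10, -53, 110, 213), (320, 8, -52, 108, 214), (324, 6, -52, 109, 213), (329, 3, -52, 108, 214), (333, 1, -52, 109, 213), (338, -2, -52, 109, 214)]
284 [(316, 10, -50, 113, 211), (320, 8, -50, 112, 211), (324, 6, -50, 112, 211), (329, 3, -50, 114, 210), (333, 1, -50, 113, 211), (338, -2, -50, 112, 211)]
290 [(316, 9, -66, 164, 157), (320, 7, -65, 160, 161), (324, 5, -65, 161, 161), (329, 3, -48, 117, 207), (333, 1, -65, 160, 161), (338, -1, -65, 161, 160)]
296 [(316, 8, -66, 170, 151), (320, 7, -65, 167, 155), (324, 5, -64, 166, 155), (329, 3, -46, 119, 206), (333, 2, -65, 168, 154), (338, -1, -63, 163, 159)]
302 [(316, 8, -65, 173, 148), (320, 7, -65, 173, 149), (324, 5, -65, 174, 148), (329, 3, -44, 124, 202), (333, 2, -65, 173, 148), (338, 0, -65, 173, 149)]
308 [(316, 8, -62, 173, 150), (320, 7, -65, 179, 143), (324, 5, -65, 179, 143), (329, 3, -41, 126, 200), (333, 2, -64, 178, 144), (338, 0, -65, 179, 143)]
314 [(3
[... 1101 characters left out ...]
, -56, 199, 126), (329, 3, 60, 3, 344), (333, 2, -57, 200, 124), (338, 0, -57, 200, 124)]
362 [(316, 7, -57, 203, 121), (320, 6, -55, 200, 125), (324, 5, -55, 200, 125), (329, 3, 66, 2, 347), (333, 2, -54, 199, 126), (338, 0, -54, 199, 126)]
368 [(316, 7, -55, 205, 121), (320, 6, -52, 200, 126), (324, 5, -52, 200, 125), (329, 3, 68, 10, 340), (333, 2, -51, 198, 128), (338, 0, -52, 200, 126)]
374 [(316, 7, -53, 205, 121), (320, 6, -50, 200, 126), (324, 5, -50, 201, 126), (329, 3, 68, 19, 331), (333, 2, -50, 199, 127), (338, 0, -50, 200, 126)]
380 [(316, 7, -52, 206, 120), (320, 6, -48, 200, 127), (324, 5, -47, 199, 128), (329, 3, 67, 29, 321), (333, 2, -48, 200, 127), (338, 0, -47, 198, 129)]
```

View pics/w2z.png

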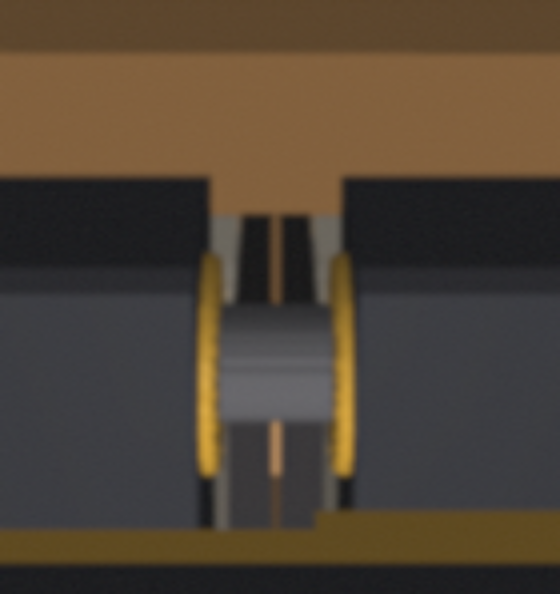

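```bash
python3 -c "
from h import *
p,d=arm.snapshot('scene');W=world('scene',d);c=cart(W);cv2.imwrite('pics/s3.png',cv2.resize(p[190:240,325:405,::-1],None,fx=9,fy=9,interpolation=cv2.INTER_CUBIC))
for v in range(200,240,2):print(v,[(u,*(1000*c[v,u]).round().astype(int).tolist(),int(1000*W[v,u,2])) for u in range(346,366,3)])
z=np.load('pics/scene0.npz');W=world('scene',z['d']);cv2.imwrite('pics/s0g.png',cv2.resize(z['p'][70:130,430:520,::-1],None,fx=8,fy=8,interpolation=cv2.INTER_CUBIC))
for v in range(84,124,3):print(v,[(u,*(1000*W[v,u]).round().astype(int).tolist()) for u in range(444,510,6) if W[v,u,0]>.1 and W[v,u,2]>.1])
"
```

```text
200 [(346, 7, -91, 242), (349, 15, -87, 245), (352, 15, -78, 243), (355, 32, -79, 254), (358, 45, -79, 262), (361, 51, -74, 265), (364, 54, -66, 264)]
202 [(346, 9, -92, 237), (349, 21, -90, 244), (352, 25, -83, 244), (355, 29, -77, 245), (358, 45, -78, 256), (361, 60, -79, 266), (364, 61, -71, 264)]
204 [(346, 9, -91, 230), (349, 29, -95, 245), (352, 32, -88, 244), (355, 36, -81, 244), (358, 42, -76, 246), (361, 63, -81, 262), (364, 68, -76, 264)]
206 [(346, -236, 67, 4), (349, 25, -92, 235), (352, 35, -89, 240), (355, 42, -84, 243), (358, 37, -72, 235), (361, 62, -80, 255), (364, 77, -81, 265)]
208 [(346, -228, 63, 2), (349, 27, -93, 230), (352, 36, -90, 234), (355, 45, -86, 239), (358, 37, -72, 229), (361, 82, -93, 266), (364, 84, -86, 265)]
210 [(346, -80, -33, 128), (349, -212, 65, 3), (352, 40, -92, 231), (355, 36, -80, 224), (358, 52, -81, 235), (361, 84, -94, 261), (364, 89, -89, 263)]
212 [(346, -67, -41, 133), (349, -209, 63, -1), (352, -1, -64, 186), (355, 17, -66, 199), (358, 58, -85, 235), (361, 82, -92, 253), (364, 98, -94, 265)]
214 [(346, -65, -42, 127), (349, -58, -3
[... 3066 characters left out ...]
3, 304), (492, 336, 652, 316), (498, 343, 671, 316), (504, 362, 678, 323)]
99 [(444, 1525, -491, 1026), (450, 284, 526, 306), (456, 294, 542, 307), (462, 299, 563, 306), (468, 308, 580, 307), (474, 316, 598, 307), (480, 324, 616, 307), (486, 333, 633, 308), (492, 346, 645, 311), (498, 350, 667, 309)]
102 [(450, 285, 527, 296), (456, 297, 542, 298), (462, 1525, -491, 1026), (486, 320, 648, 289), (492, 351, 644, 303), (498, 354, 667, 300)]
105 [(456, 272, 566, 272), (486, 319, 652, 277)]
108 [(456, 278, 563, 264), (486, 319, 655, 266)]
111 [(456, 276, 568, 251), (486, 320, 658, 254)]
114 [(450, 260, 558, 235), (480, 296, 657, 232), (486, 325, 656, 246)]
117 [(480, 305, 652, 226)]
120 []
123 []
```

View pics/s3.png

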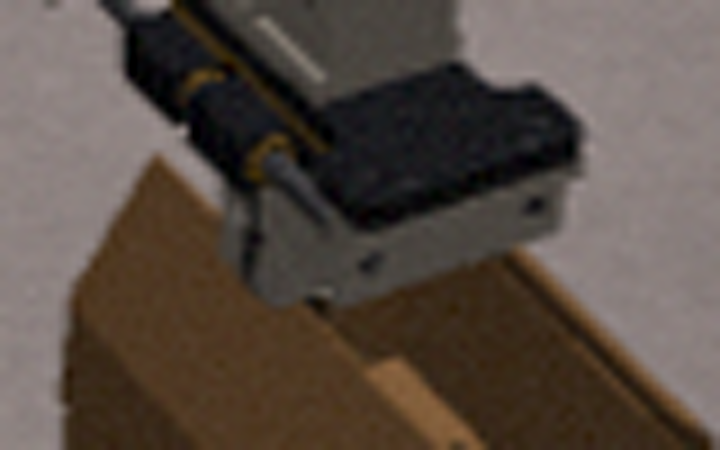

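View pics/s0g.png

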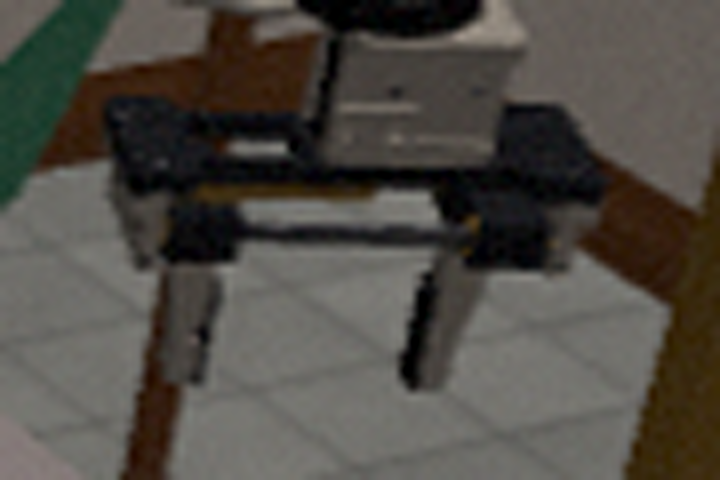

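The pictures disagree with the reported TCP. In both the wrist and scene depth the fingers really end about 31 mm above it (tip at z≈0.158 when 0.126 is reported), so the fingers passed over the right flap, which hasn't moved. From here I subtract 31 mm from every height I aim for. I'll go back to the middle, lower and push again.

```bash
python3 -m crank '[[255,-25,0,0,0],[255,-28,0,0,0],[255,0,0,0,0],[255,0,0,25,0],[255,0,0,20,0],[255,0,0,0,0],[255,0,0,0,0]]'; python3 -m crank '[[255,10,0,0,0],[255,10,0,0,0],[255,8,0,-1,0],[255,8,0,-2,0],[255,8,0,-2,0],[255,8,0,-2,0],[255,4,0,0,0],[255,0,0,0,0]]'; python3 -c "
from h import *
p,d,W=wristcap('w3');c=cart(W)
u=329;print([(v,*(1000*c[v,u]).round().astype(int).tolist(),int(1000*W[v,u,2])) for v in range(200,310,6)])
p,d=arm.snapshot('scene');cv2.imwrite('pics/s4.png',cv2.resize(p[150:310,300:480,::-1],None,fx=4,fy=3.7))"
```

```text
clock: 4.6
eef_pos: [0.5663, 0.0942, 0.0812]
orientation: [0.0, 0.739, -0.673, 0.0]
force: [0.1, -0.5, 0.4]
gripper_width: 0.0005
clock: 5.4
eef_pos: [0.5715, 0.0378, 0.0881]
orientation: [0.0, 0.739, -0.674, 0.0]
force: [-0.7, 0.6, -0.6]
gripper_width: 0.0003
tcp [0.5715 0.0378 0.0881] in carton [ 0.0026 -0.0583]
[(200, 3, -91, 0), (206, 3, -87, 0), (212, 3, -82, 0), (218, 3, -78, 0), (224, 3, -73, 0), (230, 3, -69, 0), (236, 3, -69, 19), (242, 3, -68, 35), (248, 3, -68, 52), (254, 3, -68, 65), (260, 3, -71, 85), (266, 3, -73, 103), (272, 3, -74, 114), (278, 3, -75, 125), (284, 3, -75, 134), (290, 3, -74, 138), (296, 3, -73, 140), (302, 3, -13, 3), (308, 3, -8, 3)]
```

View pics/s4.png

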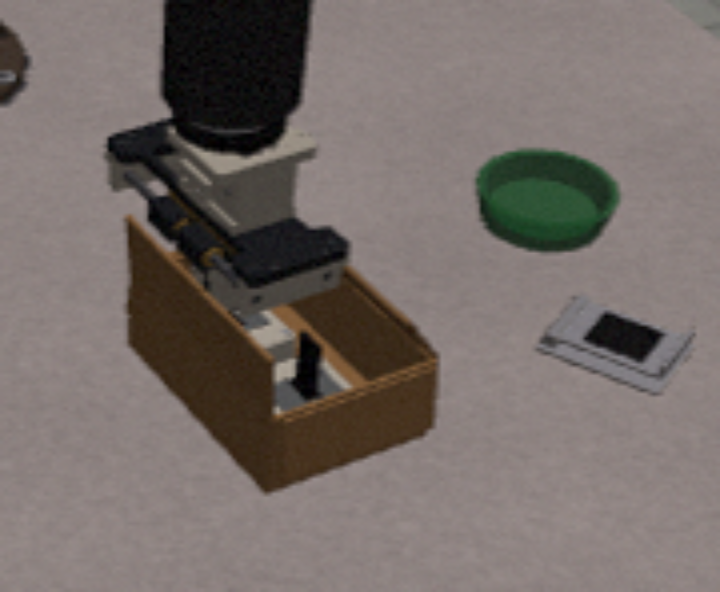

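The right flap is upright. Now lower and push it on out.

```bash
python3 -m crank '[[255,0,0,10,0],[255,0,0,10,0],[255,10,0,1,0],[255,10,0,0,0],[255,10,0,0,0],[255,10,0,0,0],[255,8,0,0,0],[255,0,0,0,0]]';python3 -c "
from h import *
p,d=arm.snapshot('scene');cv2.imwrite('pics/s5.png',cv2.resize(p[150:310,300:480,::-1],None,fx=4,fy=3.7));print(cart(arm.get_obs()['eef_pos']))"
```

```text
clock: 6.3
eef_pos: [0.5759, -0.0107, 0.0672]
orientation: [0.0, 0.739, -0.674, 0.0]
force: [0.4, -0.2, -0.4]
gripper_width: 0.0007
[ 0.00268698 -0.10654732]
```

View pics/s5.png

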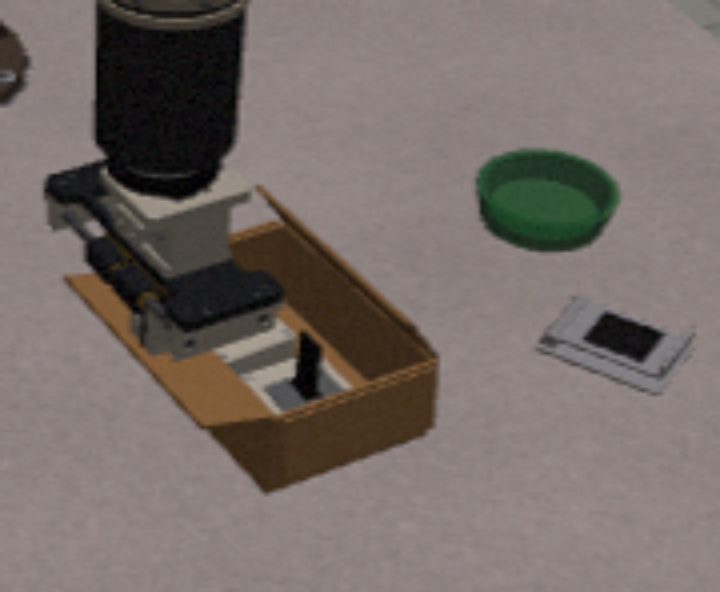

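The right flap is folded out, nearly level. Now the left one, same way mirrored.

```bash
python3 -m crank '[[255,0,0,-30,0],[255,0,0,-15,0],[255,-35,0,0,0],[255,-35,0,0,0],[255,-37,0,0,0],[255,0,0,16,0],[255,0,0,15,0],[255,0,0,0,0]]'; python3 -m crank '[[255,-10,0,0,0],[255,-10,0,0,0],[255,-8,0,-1,0],[255,-8,0,-2,0],[255,-8,0,-2,0],[255,-8,0,-2,0],[255,-6,0,0,0],[255,0,0,0,0]]';python3 -c "
from h import *
p,d=arm.snapshot('scene');cv2.imwrite('pics/s6.png',cv2.resize(p[150:310,300:480,::-1],None,fx=4,fy=3.7));print(cart(arm.get_obs()['eef_pos']))"
```

```text
clock: 7.15
eef_pos: [0.5644, 0.0973, 0.0792]
orientation: [0.002, 0.739, -0.673, -0.001]
force: [-0.1, 1.1, 0.3]
gripper_width: 0.0003
clock: 7.95
eef_pos: [0.5606, 0.156, 0.0881]
orientation: [-0.0, 0.739, -0.673, -0.0]
force: [-0.4, 0.8, 0.0]
gripper_width: 0.0005
[0.00230555 0.05982743]
```

View pics/s6.png

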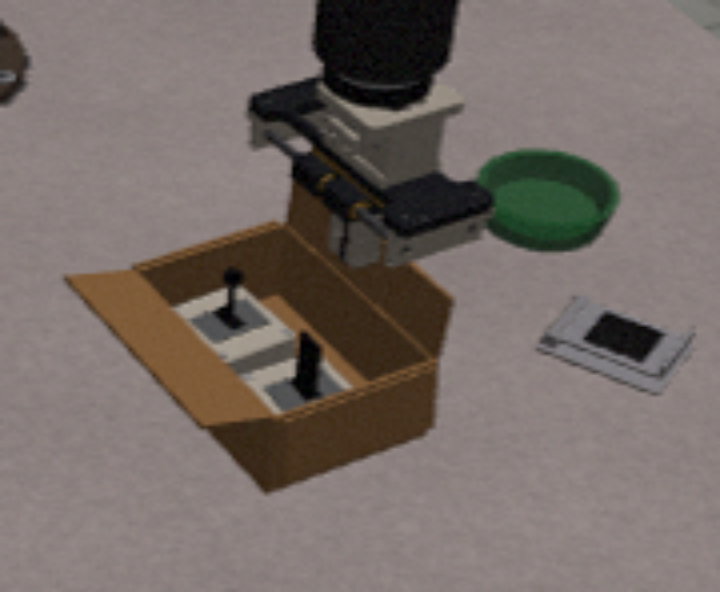

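```bash
python3 -m crank '[[255,0,0,10,0],[255,0,0,10,0],[255,-10,0,1,0],[255,-10,0,0,0],[255,-10,0,0,0],[255,-10,0,0,0],[255,-7,0,0,0],[255,0,0,0,0]]';python3 -c "
from h import *
print(cart(arm.get_obs()['eef_pos']))"; python3 -m crank '[[255,0,0,-30,0],[255,0,0,-30,0],[255,35,0,0,0],[255,35,0,0,0],[255,37,0,0,0],[255,20,0,0,0],[255,0,0,0,0],[255,0,0,0,0]]'; python3 -c "
from h import *
p,d,W=wristcap('w7');c=cart(W)
p,d=arm.snapshot('scene');cv2.imwrite('pics/s7.png',cv2.resize(p[150:310,300:480,::-1],None,fx=4,fy=3.7))"
```

```text
clock: 8.8
eef_pos: [0.5564, 0.2034, 0.0673]
orientation: [-0.0, 0.74, -0.673, 0.0]
force: [-0.3, -0.0, -1.1]
gripper_width: 0.0005
[0.00254388 0.10794535]
clock: 9.6
eef_pos: [0.5682, 0.0752, 0.1272]
orientation: [-0.0, 0.739, -0.674, 0.0]
force: [-0.6, -0.1, -0.1]
gripper_width: 0.0008
tcp [0.5682 0.0752 0.1272] in carton [ 0.0027 -0.0209]
```

View pics/s7.png

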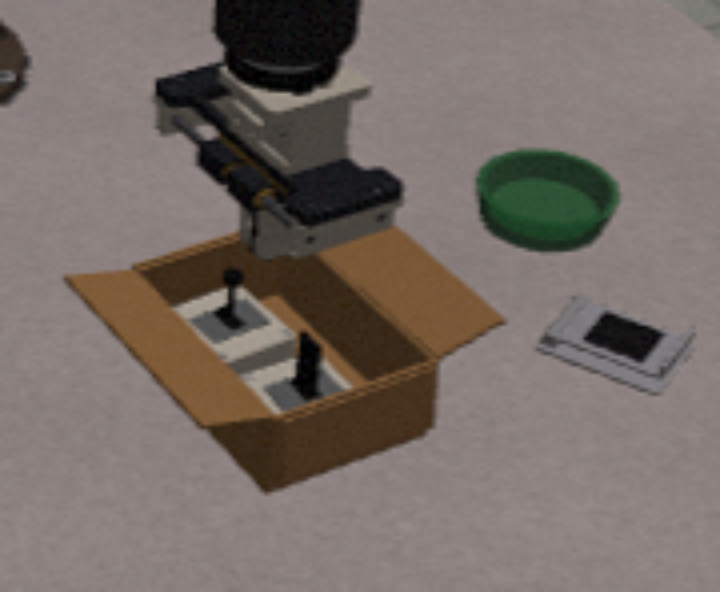

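View pics/w7.png

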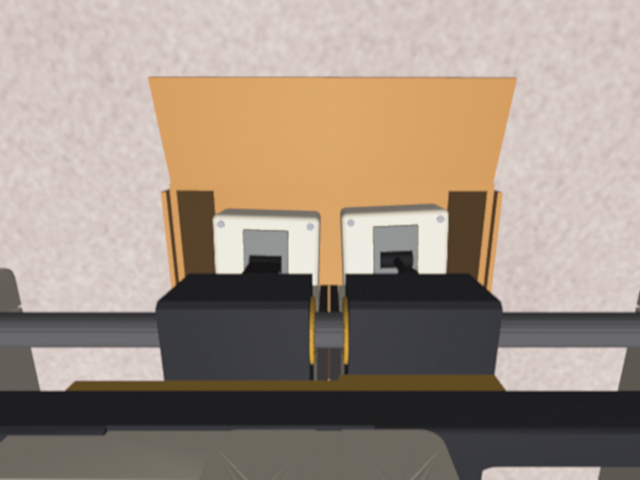

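Both flaps are out past level-ish and both levers stand free. Next, over to the right side of the paddle.

```bash
python3 -m crank '[[255,15,-24,0,0],[255,0,-23,0,0],[255,0,0,0,0],[255,0,0,26,0],[255,0,0,26,0],[255,0,0,26,0],[255,0,0,0,0]]';python3 -c "
from h import *
p,d=arm.snapshot('scene');cv2.imwrite('pics/s8.png',cv2.resize(p[170:290,320:440,::-1],None,fx=6,fy=5));print(cart(arm.get_obs()['eef_pos']))"
```

```text
clock: 10.4
eef_pos: [0.6131, 0.065, 0.0454]
orientation: [0.003, 0.739, -0.673, -0.002]
force: [-1.4, -0.1, -0.9]
gripper_width: 0.0011
[ 0.04816974 -0.03504968]
```

View pics/s8.png

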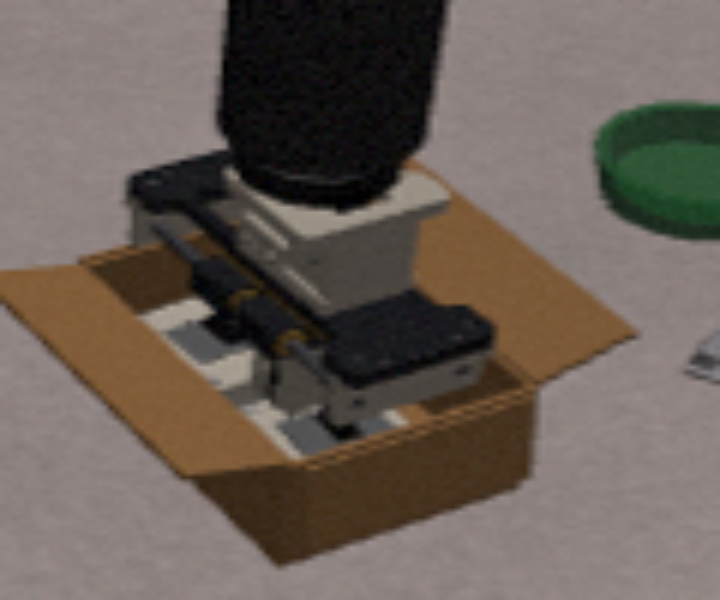

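The finger is down on the right of the paddle (its base shows at 340,430). Push left.

```bash
python3 -m crank '[[255,-6,0,0,0],[255,-6,0,0,0],[255,-6,0,0,0],[255,-6,0,0,0],[255,-5,0,0,0],[255,-5,0,0,0],[255,-5,0,0,0],[255,0,0,0,0]]';python3 -c "
from h import *
p,d,W=wristcap('w9')
p,d=arm.snapshot('scene');cv2.imwrite('pics/s9.png',cv2.resize(p[170:290,320:440,::-1],None,fx=6,fy=5))
p,d=arm.snapshot('top');cv2.imwrite('pics/t9.png',cv2.resize(p[170:300,200:360,::-1],None,fx=5,fy=4.6))"
```

```text
clock: 11.25
eef_pos: [0.6123, 0.1039, 0.0489]
orientation: [0.0, 0.739, -0.674, -0.0]
force: [0.6, -2.1, 0.5]
gripper_width: 0.0002
tcp [0.6123 0.1039 0.0489] in carton [0.0493 0.0038]
```

View pics/s9.png

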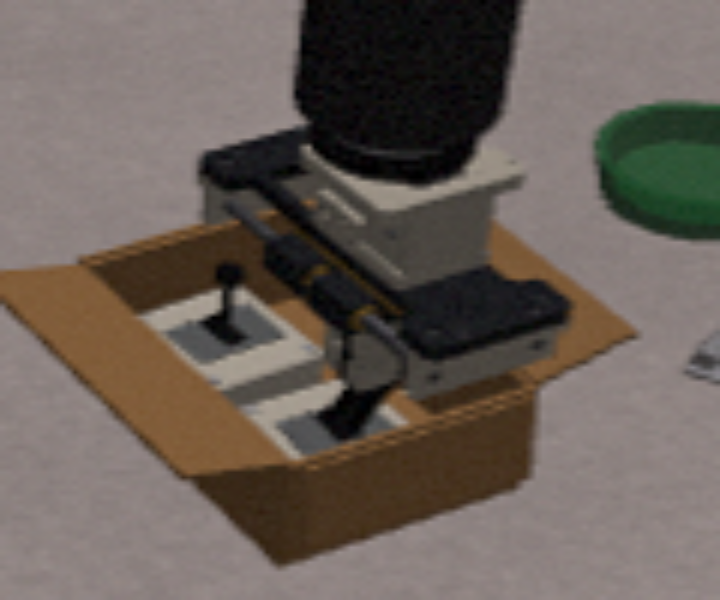

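View pics/w9.png

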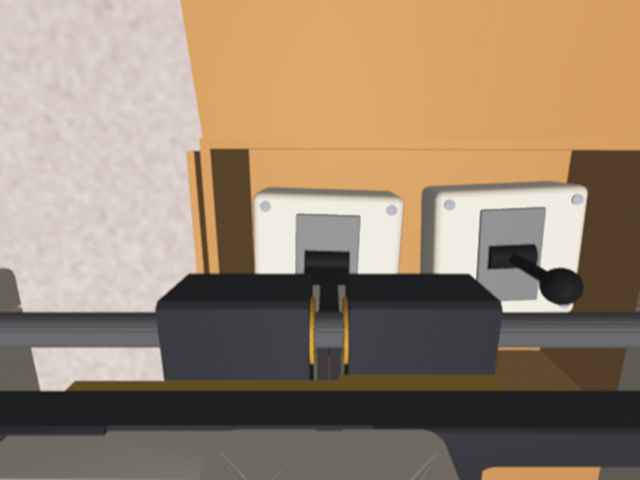

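The paddle leans clearly left and the reaction is 2.1 N, which works out to about 0.4–0.5 rad. The ball lever is upright. I'll add 2 mm for margin and hold.

```bash
python3 -m crank '[[255,-2,0,0,0],[255,0,0,0,0],[255,0,0,0,0],[255,0,0,0,0],[255,0,0,0,0],[255,0,0,0,0],[255,0,0,0,0],[255,0,0,0,0]]'; python3 -m crank '[[255,0,0,0,0],[255,0,0,0,0],[255,0,0,0,0],[255,0,0,0,0],[255,0,0,0,0],[255,0,0,0,0],[255,0,0,0,0],[255,0,0,0,0]]'; python3 -c "
from h import *
o=arm.get_obs();print(o['force'],o['ft_torque'])
p,d=arm.snapshot('scene');np.savez('pics/s10.npz',p=p,d=d);cv2.imwrite('pics/s10.png',cv2.resize(p[220:270,360:410,::-1],None,fx=12,fy=12,interpolation=cv2.INTER_CUBIC))
W=world('scene',d);c=cart(W)
m=(p.astype(int).sum(-1)<110);m[:235]=0;m[270:]=0;m[:,:370]=0;m[:,405:]=0
q=np.c_[c[m],W[m][:,2]]*1000;q=q[(q[:,2]>38)&(q[:,2]<110)&(abs(q[:,0]-50)<20)];print(len(q),q[np.argsort(q[:,2])].round().astype(int).tolist())
if len(q)>5:
    A=np.c_[q[:,2]-40,np.ones(len(q))];s=np.linalg.lstsq(A,q[:,1],rcond=None)[0];print('slope',s,np.arctan(s[0]))"
```

```text
clock: 12.2
eef_pos: [0.6124, 0.1055, 0.049]
orientation: [0.0, 0.739, -0.674, -0.0]
force: [-0.5, -2.9, -0.3]
gripper_width: 0.0003
clock: 13.0
eef_pos: [0.6124, 0.1056, 0.0491]
orientation: [0.0, 0.739, -0.674, 0.0]
force: [-0.4, -3.5, -0.4]
gripper_width: 0.0006
[-0.42975328 -3.51770618 -0.43057422] [-1.08911201  0.1786969  -0.00999193]
89 [[57, -9, 41], [53, -10, 43], [56, -8, 44], [48, -4, 44], [62, -6, 44], [39, -4, 44], [46, -9, 44], [51, -12, 45], [49, -8, 46], [54, -8, 46], [53, -10, 46], [44, -1, 47], [48, -3, 47], [46, -6, 47], [61, -6, 47], [63, -3, 48], [61, 2, 48], [41, -9, 48], [64, -11, 48], [57, -6, 48], [60, -1, 48], [54, -4, 48], [45, -12, 49], [62, -10, 50], [48, 0, 50], [60, -5, 50], [52, -3, 51], [54, -1, 51], [58, -3, 51], [44, -2, 52], [51, 1, 52], [42, 0, 53], [50, -13, 53], [44, -5, 53], [48, -1, 54], [62, -3, 54], [41, 3, 55], [43, 6, 55], [60, 1, 55], [64, -1, 55], [52, 3, 55], [59, -1, 55], [47, 3, 56], [57, 3, 56], [51, 0, 56], [57, 0, 57], [47, 0, 57], [64, 69, 57], [64, 2, 58], [52, 6, 58], [43, 6, 59], [48, 5, 59], [58, 6, 60], [52, 3, 60], [57, 6, 62], [58, 9, 62], [52, 6, 62], [45, 0, 63], [43, 5, 63], [65, 0, 64], [55, 7, 64], [49, 4, 64], [46, 6, 65], [66, 3, 66], [53, 8, 66], [52, 5, 67], [59, 8, 67], [56, 10, 67], [58, 12, 68], [55, 14, 68], [63, 8, 70], [64, 11, 73], [61, 13, 74], [63, 18, 78], [67, 11, 80], [64, 13, 80], [48, -4, 82], [46, -2, 84], [63, 20, 85], [45, -2, 87], [65, 19, 90], [50, -3, 91], [46, -4, 93], [50, -3, 95], [67, 16, 100], [52, -5, 101], [47, -1, 103], [55, -8, 108], [43, -3, 108]]
slope [ 0.1773928  -2.51314005] 0.17556641386109645
```

View pics/s10.png

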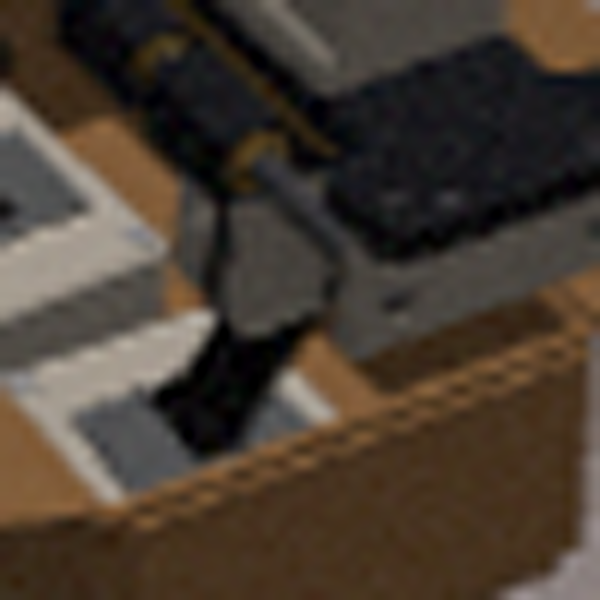

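The paddle's depth points (y −7 mm at its base, about +18 mm near its top) give roughly 0.55 rad, and it has been held for over 1.6 s. Now let it back slowly, following with the finger, then lift away.

```bash
python3 -m crank '[[255,5,0,0,0],[255,5,0,0,0],[255,5,0,0,0],[255,5,0,0,0],[255,5,0,0,0],[255,5,0,0,0],[255,5,0,0,0],[255,8,0,0,0]]';python3 -m crank '[[255,0,0,0,0],[255,0,0,-25,0],[255,0,0,-35,0],[255,0,0,-45,0],[255,0,0,-45,0],[255,40,30,0,0],[255,40,30,0,0],[255,0,0,0,0]]'; python3 -m crank '[[255,30,30,-10,0],[255,30,30,0,0],[255,30,30,0,0],[255,0,0,0,0],[255,0,0,0,0]]'; python3 -c "
from h import *
for n in('scene','top'):
    p,d=arm.snapshot(n);np.savez(f'pics/{n}F.npz',p=p,d=d)
    if n=='scene':cv2.imwrite('pics/sF.png',cv2.resize(p[180:290,300:480,::-1],None,fx=4.4,fy=4.4))
    else: cv2.imwrite('pics/tF.png',p[...,::-1])"
```

```text
clock: 13.85
eef_pos: [0.6165, 0.0625, 0.049]
orientation: [-0.0, 0.739, -0.674, -0.0]
force: [0.1, -0.2, 0.2]
gripper_width: 0.0005
clock: 14.65
eef_pos: [0.5612, -0.0256, 0.2]
orientation: [-0.0, 0.738, -0.675, -0.0]
force: [0.3, 0.2, -0.4]
gripper_width: 0.0002
clock: 15.15
eef_pos: [0.4826, -0.1209, 0.2096]
orientation: [-0.0, 0.739, -0.674, 0.0]
force: [0.4, 0.5, 0.0]
gripper_width: 0.0003
```

View pics/sF.png

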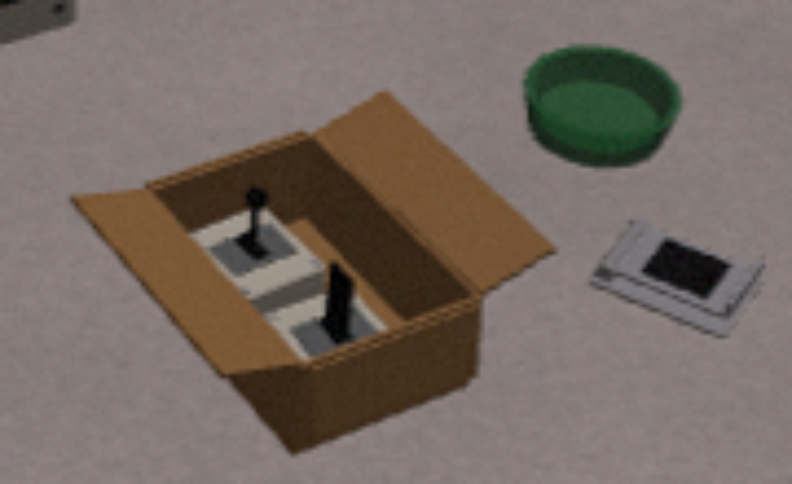

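View pics/tF.png

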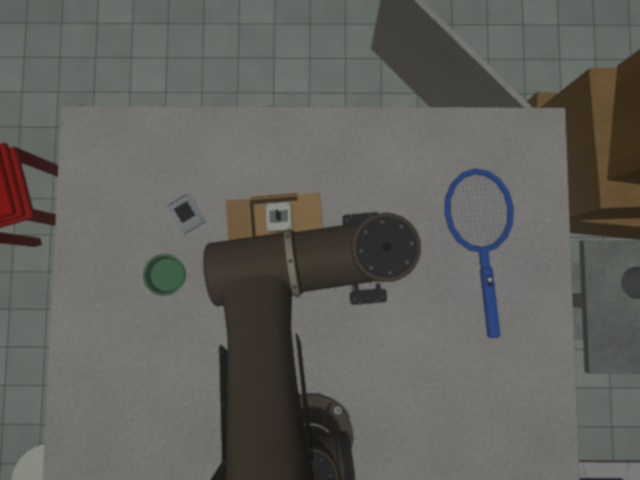

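Both levers are upright, both flaps are out, the other items sit at their original pixels, and the arm is clear. I'm handing it in.

```bash
python3 -c "
from h import *
z=np.load('pics/topF.npz');W=world('top',z['d']);c=cart(W)*1000;print([(u,int(c[210,u,1]),int(1000*W[210,u,2])) for u in range(222,328,5)])
print(arm.finish_job())"
```

```text
[(222, 157, 2), (227, 123, 98), (232, 111, 90), (237, 98, 86), (242, 84, 88), (247, 71, 83), (252, 65, 32), (257, 55, 3), (262, 40, 7), (267, 22, 42), (272, 8, 39), (277, -120, 1293), (282, -19, 37), (287, -34, 43), (292, -45, 4), (297, -60, 3), (302, -77, 86), (307, -91, 87), (312, -105, 89), (317, -118, 96), (322, -132, -2), (327, -147, 0)]
the job is handed in; nothing more can be done
None
```

The job is done and handed in after about 15 s of the 48 s allowed; no verdict was reported. I folded both flaps out, pushed the paddle left and held it for more than 1.6 s. I then let it back slowly, with the finger following, and moved the arm clear.

**Last checks**
- **Flaps:** both lie nearly level outside, at about 2.9 rad from the top depth image.
- **Paddle while held:** about 0.5–0.55 rad by depth points and contact geometry, with a 3.5 N reaction. A straight-line fit to all the dark depth pixels gave only 0.18 rad. I put that down to stray gripper pixels, because the picture and the force both show it well over.
- **Levers at the end:** both stand upright in the last scene picture. I judged this by eye and measured no angle.
- **Other items:** the racket, ashtray and phone stand look unmoved, and the forces I read stayed under 4 N.

**TCP disagreement:** the fingers really end about 31 mm above the reported TCP, according to both the wrist and scene depth. Because of this, my first push at the right flap passed over it without touching. I corrected every height after that by 31 mm.

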